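# Hold a bulldog clip open over the care card

### The arm

A 7-joint arm with a two-finger parallel gripper is mounted at the origin on the work surface. World frame = base frame: x ahead of the robot, y to its left, z up, the work surface at z = 0. Lengths are in m, angles in degrees, forces in N, time in s.
With the tool pointing down it reaches from about 0.425 to 0.925 m from the base axis. Payload 6.8 kg.
Tool frame: the origin (TCP) lies on the centre line of the jaws, within the pads' length; the fingertips stand 25 mm ahead of it and the grasp point (between the pads) lies 6 mm ahead of it (robot.tcp_to_tips is the distance from the TCP to the fingertips, in m); y points along the fingers, z is the direction in which the jaws open and shut, and the axes are right-handed (so a half turn about y gives the same grasp; the last joint's range is limited). The gripper opens to 85 mm and grips with 20 to 120 N. Pads are 22 mm wide; open, the fingers measure 114 mm over their backs; the gripper's body (76 mm by 85 mm) begins 54 mm behind the grasp point. The pads swing forward as they close: fully open they stand 13 mm farther back than shut.
Start: joints at [-77.985, 27.33, 1.283, 89.118, -0.659, 63.558, -4.761], TCP at [0.211, 0.641, 0.256] pointing down, gripper open.
Joint ranges: [-169.35, 169.35], [-19.33, 120.38], [-80.79, 83.38], [13.8, 139.57], [-78.32, 258.32], [9.67, 109.79], [-169.56, 169.56]. Speed limits (degrees/s): [136.94, 136.94, 180, 180, 180, 180, 180].

### API

Orientations are given as [roll, pitch, yaw] about the fixed x, y, z axes, in that order (R = Rz(yaw) Ry(pitch) Rx(roll)).
In Python, from workcell import sensors, get_image, camera_params, hand_in, robot gives the robot as it stands.
- The arm moves only by the tool send_rows, never from a script. Its argument "moves" is one flat list of numbers, 5 for each row, row after row: the closure in counts, from 0 (fully open) to 255 (shut), then the shift along the tool's x, y, z in mm, then the turn about the tool's y in rad. In form: [hand, x, y, z, spin, hand, x, y, z, spin, ...]. A call has 1 to 20 rows; each row is the pose to reach, as a shift and turn from the pose measured when the call began, along the tool's axes at that moment; what a row does not reach only later rows make up. A row lasts 1/10 s, in which the tool goes at most 50 mm and 8.59 degrees, less where a joint would pass 70% of its speed; a pose out of reach is approached as far as the arm can. A call with a gripper value outside its range is refused whole. The fingers move at their own pace and stop on an object; the grip force is fixed at half the most. Time passes only in rows, so rows that repeat a pose let the fingers close. It gives the time, the measured TCP pose, the force and the opening at its end, in the units of the state.
- sensors.state(): the state, without advancing time (a new reading comes with each control period).
- get_image(name): name is "scene" or "top" or "wrist"; returns the picture (420x560x3 uint8, red, green, blue); there is no depth.
- camera_params(name): a dict with "fx", "fy", "cx", "cy" (pixels), "pose" (4x4, takes a point from camera to world coordinates). Camera axes: x right, y down, z forward; pixel columns grow to the right and rows downward; lengths in m; the calibration is good to about 2 mm. A picture is of the moment at which its call begins: read the wrist's pose just before it. camera_params takes no time and is no camera call; for the wrist camera it gives the pose at the moment of the call.
- hand_in(): hands the job in, once; it reports no verdict.
The state is a dict: "clock": time; "joint_pos": joint angles; "qd": joint speeds; "joint_torque": joint torques, N m; "position": TCP position; "eef_rot": TCP orientation; "ft_force": force on the tool from outside, world axes, zero at the start; "ft_torque": the same for the moment, N m; "gripper_width": finger opening in m.
Only numpy, scipy, OpenCV 4.12 (cv2) and the standard library are available. Lean on these libraries where they do the work, as an engineer would, in place of code of your own. Each camera call takes 0.05 s, during which the arm holds its last target.

### The job

Squeeze the finger tabs of the broad steel bulldog clip, the largest of the three clips on the rim of the planter tin, and lift it off the rim. Finish while still holding it squeezed wide open over the care card that stands in the wooden block: jaws pointing down and in line with the card, the middle of the card's top edge about halfway up between the gaping jaws, and no part of the clip touching the card, so that a leaflet can be slipped in beside the card before the clip is let go. Leave the two other clips on the rim, and do not shift the card block or disturb the other things on the counter.

Things in the scene. Friction and masses are not known exactly. Their poses are not given: they have to be found in the camera images.
- clip: Broad steel bulldog clip, 60 mm wide, 77 mm tall, 50-100 g: two sprung levers on one pin, clamped on the tin's rim, jaws down, tabs up. Origin on the pin, mid-clip. x: the way jaws and tabs part; y: along the pin (60 mm width); z: from jaws up to tabs. Jaw lips end 32 mm below the origin; the spring round the pin (radius 5 mm) is the top of the throat. The frame stays midway between the levers.
- clip_jaw_a (a joint): Opening of one lever of the broad clip (the other always opens alike): 0 shut, 0.05 rad on the rim, 0.32 rad fully open at a stop. Each lip stands 32 mm x sin(angle) from the clip's middle plane: 20 mm apart fully open. Squeezing the tabs opens it: about 6 N on each to start, 11 N fully open; let go, it springs shut.
- clip_tab_a (a point): Rolled end (radius 3.5 mm) of the finger tab on the clip's +x side; this point is its centre. Tabs are 30 mm wide along y and slope outwards going up. On the rim it lies 43 mm above the clip's origin and 18 mm to +x, the other tab 18 mm to -x (43 mm over the outsides). Fully open: 46 mm above, 6 mm to the side (19 mm over the outsides). Squeeze both rolled ends together along the clip's x.
- tin: Planter tin of ribbed enamelled sheet metal, open on top, 120 mm (x) by 260 mm (y) by 90 mm high, walls 3 mm thick; it does not move. Origin: centre of its underside. The three clips sit on its +x long wall, the one farther from the robot (58.5 mm from the origin in x), in any order, about 75 mm apart, facing squarely across the wall. Rolls of tape and ribbon in it stay below the rim.
- stand: Slotted wooden block, 50 mm (x) by 130 mm (y) by 28 mm high, with the care card standing upright in it; loose, 0.5 kg. Origin: centre of the block's underside. The card is a stiff white board 3 mm thick (x), 105 mm wide (y), with a printed sprig, its top edge 130 mm above the counter.
- card_top (a point): Middle of the card's top edge, 130 mm above the stand's origin. Its axes are the stand's: x across the card's 3 mm thickness, y along its top edge, z up.
- small_clip: Small steel bulldog clip, 32 mm wide and 55 mm tall, on the same rim: leave it there. Origin on its pin, axes as for the broad clip.
- peg: Narrow wooden spring peg, 13 mm wide and 72 mm tall, on the same rim: leave it there. Origin on its pin, axes as for the broad clip.
- scissors: Scissors with brass rings, 165 mm long (blades to +x), 10 mm high, lying on the counter; leave alone. Origin at the pivot, on the counter.
- ribbon_spool: Card spool of purple ribbon, 84 mm across, 40 mm high, lying flat; leave alone. Origin: centre of its underside.
- vase: Lilac ceramic bud vase, 100 mm across, 145 mm high; leave alone. Origin: centre of its underside.
- sprayer: White spray bottle, 80 mm across, 202 mm high, its nozzle towards its +x; leave alone. Origin: centre of its underside.
Mind the look-alikes: they are no part of the job. Leave any red look-alike of the clip alone.

How it is judged:
By the outcome, as a careful person would: the job done as asked, in the order asked, and still so for the second after the job is handed in, while the arm keeps its last pose, push and grip.
It also fails if it takes over 35 s, if anything falls off the work surface, if the arm or the gripper's body presses on something with over 40 N, if the wrist force passes 120 N, or if a joint passes its speed limit or range.

## Working session

There is one attempt and no reset: what is moved stays moved. The work goes in short steps, Python scripts to look and compute and a tool call to move; the robot and the scene stay as the last step left them, time stands still between calls to the robot, and variables do not carry over. Pictures are saved under pics/ and viewed, and the job is handed in when it is done.

Besides the shell and the picture viewer there is one more tool, called after "Request:" as name(argument=value, ...), one argument or row to a line, values as JSON. send_rows: Moves the arm, as the interface text tells. Its arguments: {"type":"object","properties":{"moves":{"type":"array"}},"required":["moves"]}

```bash
ls; mkdir -p pics; python3 - <<'E'
from workcell import sensors,get_image,camera_params,robot
import cv2,numpy as np
print(sensors.state()); print(robot)
for n in("scene","top","wrist"):
    p=camera_params(n); print(n,p)
    cv2.imwrite(f"pics/{n}0.png",get_image(n)[:,:,::-1])
E
```

```text
pics
{'clock': 0.0, 'joint_pos': array([-77.98525402,  27.3762943 ,   1.28016013,  89.18060907,
        -0.65813442,  63.55814513,  -4.76089105]), 'qd': array([-0.00417455,  0.01089428, -0.10522445,  0.03706708,  0.02277757,
       -0.11157549, -0.11129447]), 'joint_torque': array([-4.47925877e-04, -5.96452868e+01,  1.60805661e+00, -2.81191188e+01,
        1.25264993e-02,  9.30552604e-03,  1.46150126e-05]), 'position': array([0.21076086, 0.64065344, 0.25530298]), 'eef_rot': array([-9.01073354e+01, -8.82922351e-03, -1.82066359e+01]), 'ft_force': array([ 0.34175439, -0.16107477, -0.46068907]), 'ft_torque': array([ 0.08116789, -0.05355303, -0.01085129]), 'gripper_width': 0.08585171077770301}
<Robot object at 0x7f3d18187a10>
scene {'fx': 409.42403020497386, 'fy': 409.42403020497386, 'cx': 277.16365067672865, 'cy': 203.3020567310174, 'pose': array([[-0.84623927,  0.3873545 , -0.36583547,  0.96200051],
       [ 0.53278516,  0.62083363, -0.57507006,  0.53065701],
       [ 0.00436698, -0.68155858, -0.73175053,  0.85731873],
       [ 0.        ,  0.        ,  0.        ,  1.        ]])}
top {'fx': 430.6502638508026, 'fy': 430.6502638508026, 'cx': 283.9986645110592, 'cy': 209.69098027983839, 'pose': array([[-0.00577162, -0.9825797 ,  0.18575204,  0.34329808],
       [-0.99997331,  0.00483883, -0.00547464, -0.0656823 ],
       [ 0.00448044, -0.18577868, -0.9825814 ,  1.27520702],
       [ 0.        ,  0.        ,  0.        ,  1.        ]])}
wrist {'fx': 301.9301520140514, 'fy': 301.9301520140514, 'cx': 274.4385046404858, 'cy': 205.84133665651143, 'pose': array([[ 0.31269754,  0.91697252,  0.24775318,  0.14777753],
       [ 0.94984943, -0.30118263, -0.08411349,  0.66116687],
       [-0.00251081,  0.2616303 , -0.9651649 ,  0.37218667],
       [ 0.        ,  0.        ,  0.        ,  1.        ]])}
```

View pics/scene0.png

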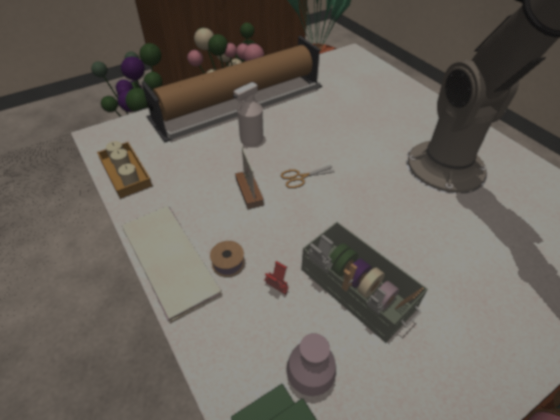

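View pics/top0.png

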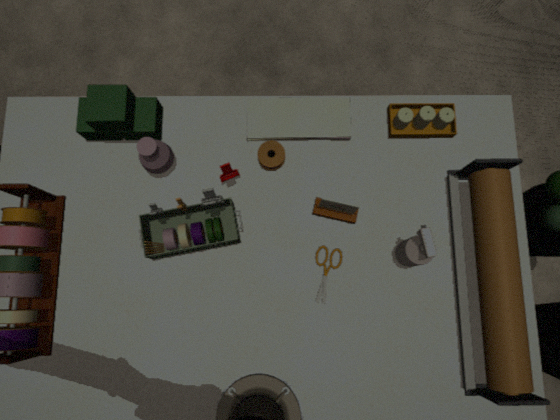

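View pics/wrist0.png

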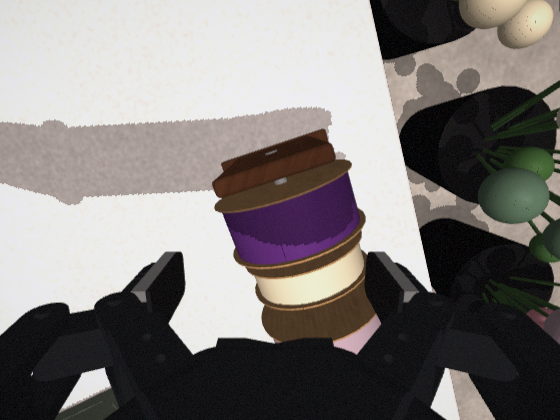

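```bash
cat > h.py <<'E'
import cv2,numpy as np
from workcell import sensors,get_image,camera_params
def ray(p,u,v):
    d=p['pose'][:3,:3]@np.array([(u-p['cx'])/p['fx'],(v-p['cy'])/p['fy'],1.]); return p['pose'][:3,3],d
def onz(p,u,v,z):
    o,d=ray(p,u,v); return o+d*(z-o[2])/d[2]
def proj(p,X):
    q=p['pose'][:3,:3].T@(np.asarray(X)-p['pose'][:3,3]); return q[0]/q[2]*p['fx']+p['cx'],q[1]/q[2]*p['fy']+p['cy']
def tri(views):
    A=np.zeros((3,3));b=np.zeros(3)
    for p,u,v in views:
        o,d=ray(p,u,v);d=d/np.linalg.norm(d);M=np.eye(3)-np.outer(d,d);A+=M;b+=M@o
    return np.linalg.solve(A,b)
def crop(f,out,x0,y0,w,h,s,gain=1.):
    im=cv2.imread(f)[y0:y0+h,x0:x0+w]; im=np.clip(im*gain,0,255).astype(np.uint8)
    cv2.imwrite(out,cv2.resize(im,None,fx=s,fy=s,interpolation=cv2.INTER_CUBIC))
E
python3 - <<'E'
from h import *
crop("pics/top0.png","pics/topc.png",130,130,240,140,3.3,1.8)
crop("pics/scene0.png","pics/scenec.png",220,130,220,210,2.8,2.2)
E
```

```text
(no output)
```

View pics/topc.png

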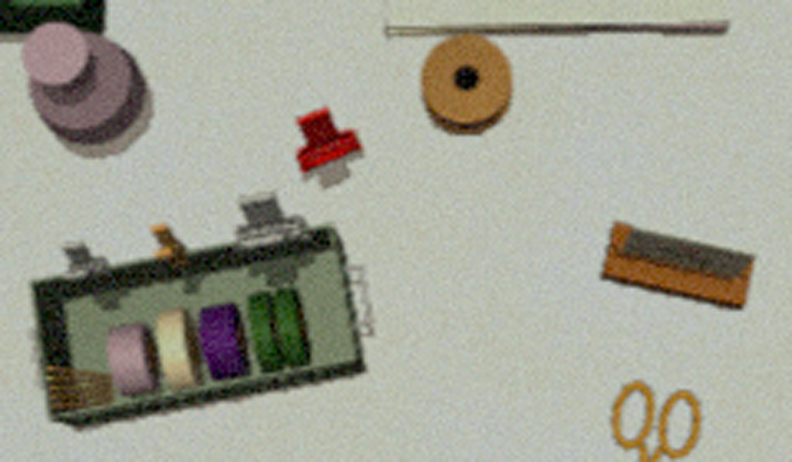

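View pics/scenec.png

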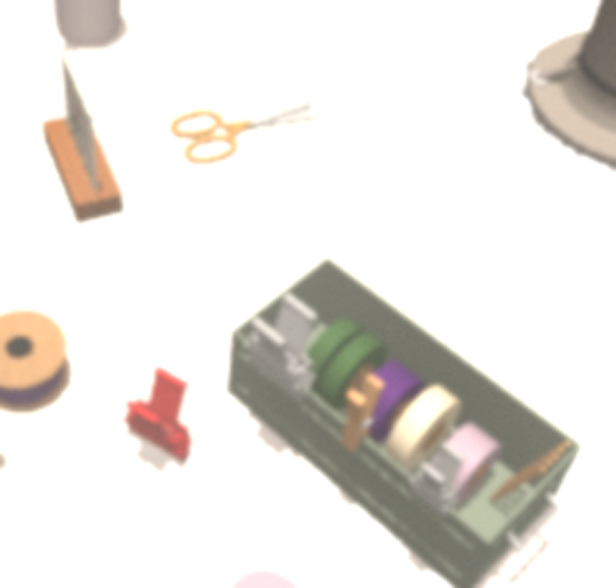

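```bash
python3 - <<'E'
from h import *
t=camera_params("top");s=camera_params("scene")
c=lambda x,y:(130+x/3.3,130+y/3.3)
for n,(x,y) in dict(farL=(35,283),farR=(337,228),nearR=(365,370),nearL=(58,426)).items():
    print(n,onz(t,*c(x,y),.09).round(4))
for n,(x,y) in dict(bl=(602,278),br=(745,308),fl=(613,222)).items(): print(n,onz(t,*c(x,y),.028).round(4))
print('card',onz(t,*c(625,228),.13),onz(t,*c(753,256),.13))
cs=lambda x,y:(220+x/2.8,130+y/2.8)
for (x,y) in((270,335),(298,305)): print(onz(s,*cs(x,y),.125).round(4))
st=sensors.state()
from scipy.spatial.transform import Rotation as R
Rm=R.from_euler('xyz',st['eef_rot'],degrees=True).as_matrix(); print(Rm.round(3))
T=np.eye(4);T[:3,:3]=Rm;T[:3,3]=st['position']
print((np.linalg.inv(T)@camera_params('wrist')['pose']).round(3))
E
```

```text
farL [0.5521 0.3278 0.09  ]
farR [0.5984 0.0734 0.09  ]
nearR [0.4768 0.048  0.09  ]
nearL [0.4316 0.302  0.09  ]
bl [ 0.565  -0.1562  0.028 ]
br [ 0.5373 -0.2828  0.028 ]
fl [ 0.6161 -0.167   0.028 ]
card [ 0.58866283 -0.16850988  0.13      ] [ 0.56463921 -0.27320983  0.13      ]
[0.5968 0.1197 0.125 ]
[0.56   0.1074 0.125 ]
[[ 0.95  -0.     0.312]
 [-0.312 -0.001  0.95 ]
 [ 0.    -1.    -0.001]]
[[ 0.     0.965  0.262 -0.066]
 [ 0.001 -0.262  0.965 -0.117]
 [ 1.     0.    -0.001 -0.   ]
 [ 0.     0.     0.     1.   ]]
```

```bash
cat >> h.py <<'E'
from scipy.spatial.transform import Rotation as R
def delta(tgt,yaw):
    st=sensors.state(); M=R.from_euler('xyz',st['eef_rot'],degrees=True).as_matrix()
    d=M.T@(np.asarray(tgt)-st['position'])*1000
    cur=np.degrees(np.arctan2(M[1,2],M[0,2])); w=(yaw-cur+90)%180-90
    print('shift mm',d.round(1),'spin rad',round(-np.radians(w),4),'cur',cur.round(2),'tool y',M[:,1].round(4),'grip',st['gripper_width'],'F',st['ft_force'].round(2),'t',st['clock'],'pos',st['position'].round(4))
E
python3 -c "
from h import *
delta([.578,.1135,.24],10.2)"
```

```text
shift mm [ 513.6   16.1 -386.1] spin rad 1.075 cur 71.79 tool y [-4.0e-04 -1.4e-03 -1.0e+00] grip 0.08501369190773835 F [ 0.82 -0.64  0.01] t 0.15 pos [0.2108 0.6408 0.2555]
```

Request:
send_rows(
  moves=[0, 16, 0, -12, 0.03, 0, 48, 1, -36, 0.1, 0, 86, 2, -64, 0.18, 0, 124, 3, -93, 0.26, 0, 162, 4, -122, 0.34, 0, 200, 5, -150, 0.42, 0, 238, 6, -179, 0.5, 0, 276, 8, -207, 0.58, 0, 314, 9, -236, 0.66, 0, 352, 10, -264, 0.74, 0, 390, 11, -293, 0.82, 0, 428, 12, -322, 0.9, 0, 462, 13, -347, 0.97, 0, 490, 15, -368, 1.03, 0, 507, 16, -381, 1.06, 0, 514, 16, -386, 1.075, 0, 514, 16, -386, 1.075],
)

```text
clock: 1.85
position: [0.5786, 0.1127, 0.2399]
eef_rot: [-90.1, -0.1, -79.9]
ft_force: [-0.7, 0.0, -0.7]
gripper_width: 0.0853
```

```bash
python3 - <<'E'
from h import *
import pickle
p=camera_params("wrist"); cv2.imwrite("pics/w1.png",get_image("wrist")[:,:,::-1]); pickle.dump(p,open("w1.pkl","wb"))
delta([.578,.1135,.24],10.2)
E
```

```text
shift mm [ 0.6 -0.1 -0.2] spin rad 0.0008 cur 10.24 tool y [-0.0011 -0.0011 -1.    ] grip 0.0851638601443107 F [ 0.12  1.25 -0.4 ] t 1.9 pos [0.5781 0.1142 0.2399]
```

View pics/w1.png

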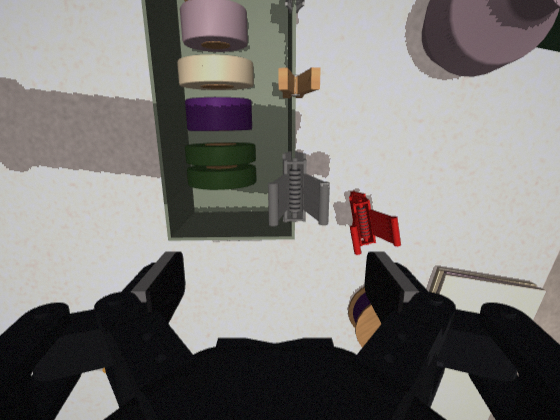

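```bash
python3 -c "
from h import *
crop('pics/w1.png','pics/w1c.png',225,130,140,115,5.5,1.6)"
```

```text
(no output)
```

View pics/w1c.png

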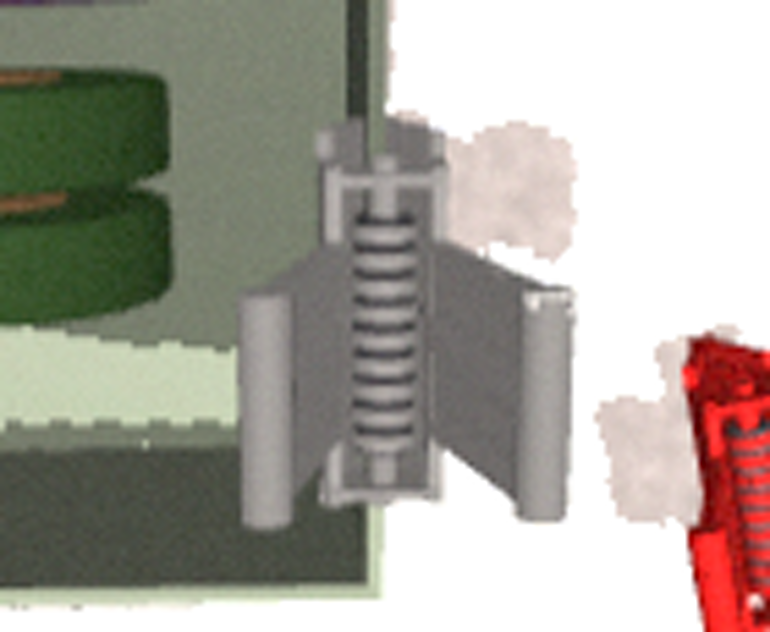

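```bash
python3 - <<'E'
from h import *
import pickle
p=pickle.load(open('w1.pkl','rb'))
c=lambda x,y:(225+x/5.5,130+y/5.5)
L=c(266,409);Rr=c(545,405)
for z in(.125,.13,.135,.14,.145):
    a=onz(p,*L,z);b=onz(p,*Rr,z); d=(b-a); l=onz(p,*c(266,292),z)-onz(p,*c(266,526),z)
    print(z,((a+b)/2).round(4),np.linalg.norm(d).round(4),np.degrees(np.arctan2(d[1],d[0])).round(1),np.linalg.norm(l).round(4))
for z in(.09,.095,.1):
    print(onz(p,*c(385,182),z),onz(p,*c(385,490),z),onz(p,*c(385,335),z))
s=camera_params('scene')
cs=lambda x,y:(220+x/2.8,130+y/2.8)
print('tri',tri([(p,*L),(s,*cs(298,305))]),tri([(p,*Rr),(s,*cs(270,335))]))
# rim end of tin
print('tin far -y corner',onz(p,*c(380,595),.09),onz(p,*c(385,20),.09))
# wood stand reproj check of top cam: red
E
```

```text
0.125 [0.5963 0.12   0.125 ] 0.0403 11.0 0.035
0.13 [0.5957 0.1213 0.13  ] 0.0394 11.0 0.0342
0.135 [0.5951 0.1225 0.135 ] 0.0385 11.0 0.0335
0.14 [0.5944 0.1238 0.14  ] 0.0376 11.0 0.0327
0.145 [0.5938 0.125  0.145 ] 0.0368 11.0 0.032
[0.59025984 0.1473624  0.09      ] [0.60025053 0.09654373 0.09      ] [0.59509773 0.12275399 0.09      ]
[0.58982088 0.14792946 0.095     ] [0.59962419 0.09806387 0.095     ] [0.59456803 0.12378257 0.095     ]
[0.58938191 0.14849652 0.1       ] [0.59899786 0.099584   0.1       ] [0.59403833 0.12481115 0.1       ]
tri [0.57541561 0.12363321 0.15309654] [0.60983175 0.13159977 0.15000964]
tin far -y corner [0.60305131 0.07785434 0.09      ] [0.58538685 0.1721494  0.09      ]
```

```bash
python3 -c "
from h import *
delta([.5933,.126,.205],10.6)"
```

```text
shift mm [-9.  34.9 17.1] spin rad -0.0062 cur 10.24 tool y [-0.0011 -0.0011 -1.    ] grip 0.0851638601443107 F [ 0.12  1.25 -0.4 ] t 1.9 pos [0.5781 0.1142 0.2399]
```

Request:
send_rows(
  moves=[0, -3, 8, 5, -0.003, 0, -6, 20, 11, -0.006, 0, -9, 30, 16, -0.006, 0, -9, 35, 17, -0.006, 0, -9, 35, 17, -0.006, 0, -9, 35, 17, -0.006],
)

```text
clock: 2.5
position: [0.5931, 0.1258, 0.2047]
eef_rot: [-90.1, -0.1, -79.4]
ft_force: [0.3, 0.0, 0.2]
gripper_width: 0.0853
```

```bash
python3 - <<'E'
from h import *
import pickle
p=camera_params("wrist"); cv2.imwrite("pics/w2.png",get_image("wrist")[:,:,::-1]); pickle.dump(p,open("w2.pkl","wb"))
delta([.5933,.126,.16],10.6)
im=cv2.imread("pics/w2.png")
im=cv2.resize(np.clip(im*1.5,0,255).astype(np.uint8)[100:350,130:430],None,fx=2.5,fy=2.4); cv2.imwrite("pics/w2c.png",im)
E
```

```text
shift mm [-0.2 45.1  0.1] spin rad -0.0006 cur 10.57 tool y [-8.0e-04 -1.2e-03 -1.0e+00] grip 0.08513679355465162 F [-0.34  0.45  0.3 ] t 2.55 pos [0.5933 0.1258 0.2051]
```

View pics/w2c.png

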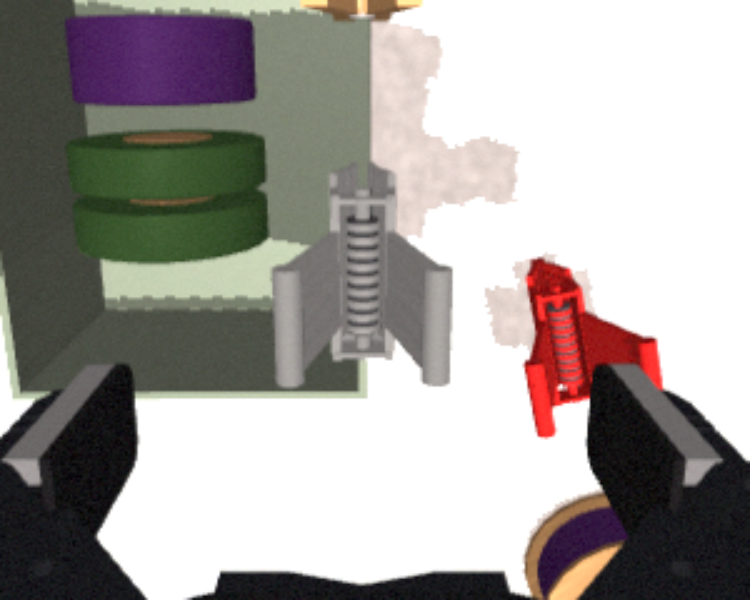

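```bash
python3 - <<'E'
from h import *
import pickle
p=pickle.load(open('w1.pkl','rb'));q=pickle.load(open('w2.pkl','rb'))
c=lambda x,y:(225+x/5.5,130+y/5.5)
e=lambda x,y:(130+x/2.5,100+y/2.4)
print(tri([(p,*c(266,409)),(q,*e(289,327))]),tri([(p,*c(545,405)),(q,*e(437,327))]))
for z in(.14,.145,.15,.155):
    a=onz(q,*e(289,327),z);b=onz(q,*e(437,327),z);l=onz(q,*e(289,268),z)-onz(q,*e(289,385),z);print(z,((a+b)/2).round(4),np.linalg.norm(a-b),np.linalg.norm(l))
E
```

```text
[0.5754834  0.12336474 0.1520752 ] [0.60990401 0.13064977 0.15426568]
0.14 [0.5938 0.122  0.14  ] 0.03791443827591785 0.033302895643128945
0.145 [0.5934 0.1239 0.145 ] 0.03686945725968211 0.03238501592987859
0.15 [0.5931 0.1258 0.15  ] 0.03582447624344648 0.03146713621662821
0.155 [0.5927 0.1277 0.155 ] 0.03477949522721074 0.03054925650337782
```

Request:
send_rows(
  moves=[0, 0, 10, 0, 0, 0, 0, 22, 0, 0, 0, 0, 34, 0, 0, 0, 0, 41, 0, 0, 0, 0, 44, 0, 0, 0, 0, 44, 0, 0, 60, 0, 44, 0, 0, 100, 0, 44, 0, 0],
)

```text
clock: 3.35
position: [0.5936, 0.1257, 0.1615]
eef_rot: [-90.0, -0.1, -79.4]
ft_force: [0.5, 0.1, -0.4]
gripper_width: 0.059
```

```bash
python3 - <<'E'
from h import *
delta([.5933,.126,.16],10.6)
cv2.imwrite("pics/w3.png",np.clip(get_image("wrist")[:,:,::-1]*1.4,0,255).astype(np.uint8))
E
```

```text
shift mm [-0.3  1.5 -0.2] spin rad -0.0007 cur 10.56 tool y [ 0.e+00 -9.e-04 -1.e+00] grip 0.058955819136378394 F [ 0.48  0.11 -0.44] t 3.35 pos [0.5936 0.1257 0.1615]
```

View pics/w3.png

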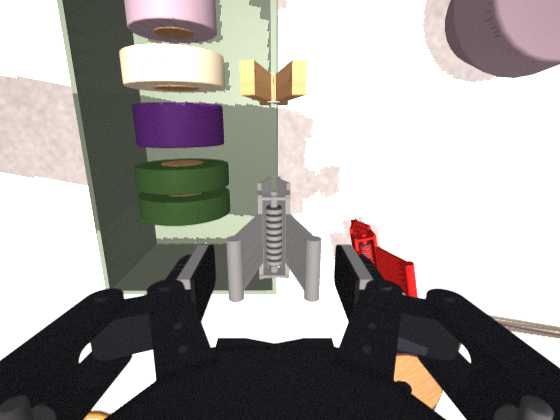

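Request:
send_rows(
  moves=[140, 0, 1, 0, 0, 170, 0, 1, 0, 0, 200, 0, 1, 0, 0, 230, 0, 1, 0, 0, 255, 0, 1, 0, 0, 255, 0, 1, 0, 0, 255, 0, 1, 0, 0, 255, 0, 1, 0, 0],
)

```text
clock: 4.2
position: [0.5935, 0.1258, 0.1605]
eef_rot: [-90.0, -0.0, -79.4]
ft_force: [0.8, -0.1, -1.1]
gripper_width: 0.0145
```

```bash
python3 - <<'E'
from h import *
delta([.5933,.126,.16],10.6)
im=np.clip(get_image("wrist")[:,:,::-1]*1.4,0,255).astype(np.uint8)
cv2.imwrite("pics/w4.png",cv2.resize(im[150:350,180:380],None,fx=2.8,fy=2.8))
E
```

```text
shift mm [-0.3  0.5 -0.2] spin rad -0.0007 cur 10.56 tool y [-0.e+00 -8.e-04 -1.e+00] grip 0.0145397902229803 F [ 0.77 -0.15 -1.07] t 4.2 pos [0.5935 0.1258 0.1605]
```

View pics/w4.png

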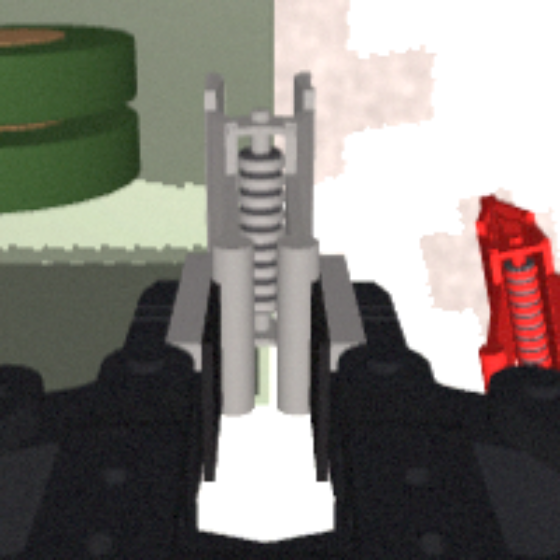

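Request:
send_rows(
  moves=[255, 0, -3, 0, 0, 255, 0, -8, 0, 0, 255, 0, -15, 0, 0, 255, 0, -25, 0, 0, 255, 0, -38, 0, 0, 255, 0, -54, 0, 0, 255, 0, -70, 0, 0, 255, 0, -84, 0, 0, 255, 0, -93, 0, 0, 255, 0, -98, 0, 0, 255, 0, -100, 0, 0, 255, 0, -100, 0, 0],
)

```text
clock: 5.45
position: [0.5934, 0.1259, 0.2604]
eef_rot: [-90.0, -0.1, -79.4]
ft_force: [-0.6, -0.1, -1.4]
gripper_width: 0.0145
```

```bash
python3 - <<'E'
from h import *
import pickle
delta([.5933,.126,.16],10.6)
pickle.dump(camera_params("wrist"),open("w5.pkl","wb"))
im=np.clip(get_image("wrist")[:,:,::-1]*1.4,0,255).astype(np.uint8)
cv2.imwrite("pics/w5.png",cv2.resize(im[130:350,150:410],None,fx=2.7,fy=2.7))
cv2.imwrite("pics/scene5.png",get_image("scene")[:,:,::-1])
crop("pics/scene5.png","pics/scene5c.png",220,120,220,210,2.8,2.)
E
```

```text
shift mm [ -0.2 100.4  -0. ] spin rad -0.0005 cur 10.57 tool y [-4.e-04 -1.e-03 -1.e+00] grip 0.014479920953677776 F [-0.65 -0.07 -1.37] t 5.45 pos [0.5934 0.1259 0.2604]
```

View pics/w5.png

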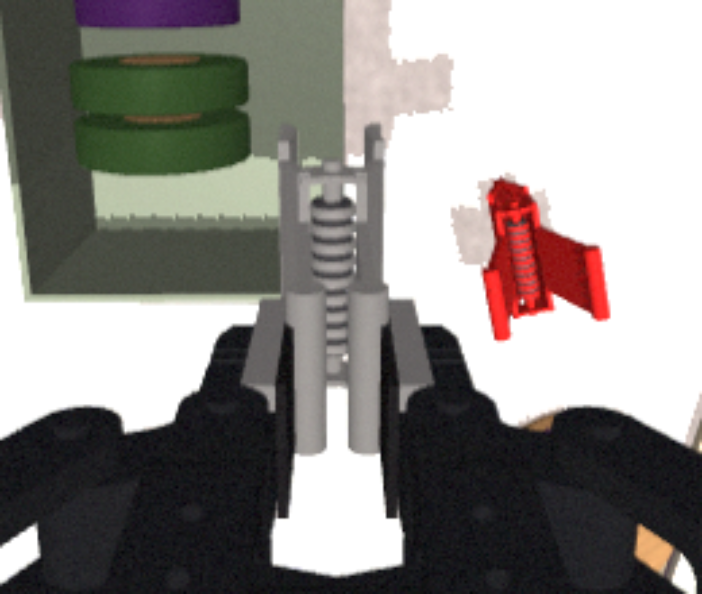

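View pics/scene5c.png

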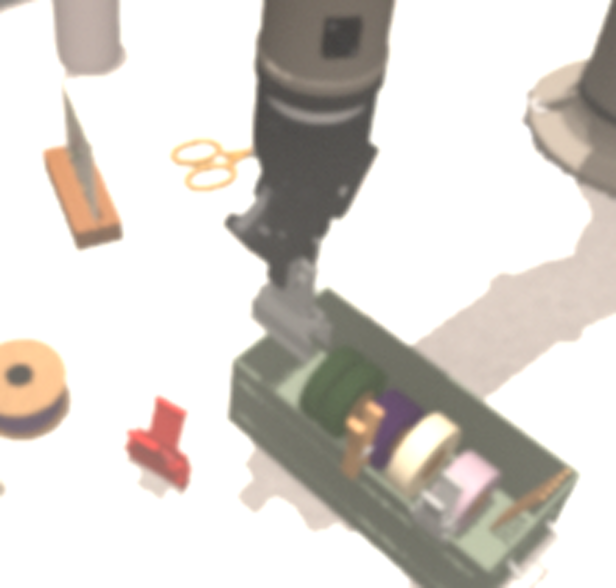

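```bash
python3 - <<'E'
from h import *
import pickle
q=pickle.load(open('w5.pkl','rb'))
e=lambda x,y:(150+x/2.7,130+y/2.7)
for z in(.23,.235,.24,.245,.25,.255,.26):
    a=onz(q,*e(308,290),z);b=onz(q,*e(311,451),z);c=onz(q,*e(371,288),z);d=onz(q,*e(366,452),z)
    # rel to tcp in tool axes
    st=np.array([.5934,.1259,.2604]); m=((a+b+c+d)/4-st); yw=np.radians(10.57); tx=np.array([np.sin(yw),-np.cos(yw),0]);tz=np.array([np.cos(yw),np.sin(yw),0])
    print(z,'len',np.linalg.norm(a-b).round(4),'sep',np.linalg.norm((a+b-c-d)/2).round(4),'x',(m@tx).round(4),'z',(m@tz).round(4))
# frame side plates: front edge / far jaw ends, image
for z in (.17,.18,.19,.20,.21):
    P=[onz(q,*e(x,y),z) for x,y in((332,163),(338,370))]
    print(z,[((p-st)@tx).round(4) for p in P],[((p-st)@tz).round(4) for p in P],np.linalg.norm(P[0]-P[1]))
E
```

```text
0.23 len 0.035 sep 0.0117 x 0.0088 z 0.0002
0.235 len 0.0338 sep 0.0113 x 0.0062 z 0.0001
0.24 len 0.0326 sep 0.0109 x 0.0037 z 0.0001
0.245 len 0.0314 sep 0.0105 x 0.0011 z 0.0001
0.25 len 0.0302 sep 0.0101 x -0.0014 z 0.0001
0.255 len 0.0291 sep 0.0097 x -0.0039 z 0.0001
0.26 len 0.0279 sep 0.0093 x -0.0065 z 0.0001
0.17 [np.float64(-0.0206), np.float64(0.0384)] [np.float64(-0.0015), np.float64(0.0001)] 0.05899405486287168
0.18 [np.float64(-0.0228), np.float64(0.0334)] [np.float64(-0.0015), np.float64(0.0)] 0.056145095354144324
0.19 [np.float64(-0.025), np.float64(0.0283)] [np.float64(-0.0014), np.float64(0.0)] 0.05329613584541696
0.2 [np.float64(-0.0271), np.float64(0.0233)] [np.float64(-0.0013), np.float64(0.0)] 0.05044717633668957
0.21 [np.float64(-0.0293), np.float64(0.0183)] [np.float64(-0.0013), np.float64(-0.0)] 0.047598216827962204
```

```bash
python3 - <<'E'
from h import *
delta([.567,-.265,.27],-13)
t=camera_params("top")
print('sprayer base',onz(t,412,253,0.1),onz(t,412,253,0.05))
E
```

```text
shift mm [379.4  -9.6 -97.5] spin rad 0.4114 cur 10.57 tool y [-0.0011 -0.0013 -1.    ] grip 0.014742094928492414 F [ 0.08  0.9  -1.39] t 5.55 pos [0.5932 0.1258 0.2599]
sprayer base [ 0.44345816 -0.42086327  0.1       ] [ 0.44771954 -0.4359747   0.05      ]
```

Request:
send_rows(
  moves=[255, 5, -1, -1, 0.0, 255, 18, -3, -4, 0.02, 255, 38, -5, -9, 0.04, 255, 63, -8, -16, 0.07, 255, 92, -10, -24, 0.1, 255, 124, -10, -32, 0.14, 255, 157, -10, -40, 0.17, 255, 190, -10, -49, 0.21, 255, 223, -10, -57, 0.24, 255, 256, -10, -66, 0.28, 255, 288, -10, -74, 0.31, 255, 318, -10, -82, 0.35, 255, 344, -10, -88, 0.38, 255, 363, -10, -93, 0.4, 255, 374, -10, -96, 0.41, 255, 379, -10, -98, 0.41, 255, 379, -10, -98, 0.41, 255, 379, -10, -98, 0.41],
)

```text
clock: 7.35
position: [0.5665, -0.2638, 0.2703]
eef_rot: [-90.1, -0.0, -102.9]
ft_force: [0.1, 0.5, -0.3]
gripper_width: 0.0143
```

```bash
python3 - <<'E'
from h import *
import pickle
delta([.567,-.265,.27],-13)
pickle.dump(camera_params("wrist"),open("w6.pkl","wb"))
im=get_image("wrist")[:,:,::-1]; cv2.imwrite("pics/w6raw.png",im)
cv2.imwrite("pics/w6.png",im)
delta([.567,-.265,.27],-13)
E
```

```text
shift mm [1.1 0.3 0.7] spin rad 0.0024 cur -12.86 tool y [-1.1e-03 -5.0e-04 -1.0e+00] grip 0.014338760243393011 F [ 0.11  0.51 -0.25] t 7.35 pos [ 0.5665 -0.2638  0.2703]
shift mm [1.4 0.3 0.6] spin rad 0.0031 cur -12.83 tool y [-1.1e-03 -4.0e-04 -1.0e+00] grip 0.014598939469882338 F [ 0.17  0.55 -0.92] t 7.4 pos [ 0.5667 -0.2635  0.2703]
```

View pics/w6.png

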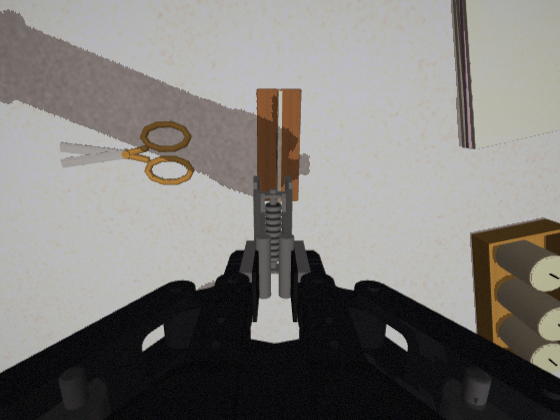

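```bash
python3 - <<'E'
from h import *
crop("pics/w6raw.png","pics/w6c.png",225,75,100,140,5,2.2)
im=cv2.imread("pics/w6raw.png")
for r in (88,95,100,105,110,120,130,140,150,165,180): print(r,im[r,262:300].mean(1).astype(int))
E
```

```text
88 [138 140 140 138 139 137 136 139 137 139 137 134 133 137 150 163 173 173
 173 148 148 149 148 149 149 147 148 148 148 149 147 146 149 146 146 149
 145 146]
95 [ 91  89  90  90  88  90  89  88  90  92  90  69  69  87  85  65 107 184
 186 181 114  90  90  91  90  91  91  90  86  88  90  91  93  93  91  90
  89  87]
100 [ 91  92  91  90  91  84  88  89  91  91  55  56  54  50  53  64 131 186
 185 180 115  89  91  91  92  90  89  89  87  87  88  89  93  92  90  89
  89  90]
105 [ 91  90  91  90  88  87  88  89  91  72  55  57  55  52  55  62 128 182
 183 182 115  89  91  89  93  91  90  87  89  87  86  90  92  92  90  90
  91  91]
110 [ 89  90  91  87  87  85  90  88  91  94  80  53  55  53  54  73 128 184
 185 183 113  92  92  93  92  93  89  88  87  89  89  94  91  92  92  91
  90  89]
120 [ 57  57  56  54  56  54  66  67  71  93  88  55  54  54  54  78 158 186
 186 182  91  92  90  91  91  91  91  86  89  86  88  91  92  90  88  91
  88  91]
130 [ 56  55  55  56  52  53  54  56  54  56  57  55  55  55  52  70 106 123
 121 103  59  56  56  54  56  56  56  91  86  88  90  93  91  90  91  91
  89  94]
140 [ 56  58  55  56  53  54  56  55  53  56  58  54  56  54  42  59 122 123
 120 104  57  58  53  53  54  55  53  52  56  55  54  57  59  56  54  60
  92  95]
150 [ 59  56  52  56  53  49  56  55  55  57  57  58  59  56  36  77 119 118
 118  89  58  57  55  58  52  55  52  53  78  80  58  84  92  90  92  91
  92 101]
165 [ 56  59  55  52  55  51  54  54  55  59  56  56  56  57  35  87 121 119
 120  71  56  55  55  53  57  55  53  53  54  54  55  56  58  55  56  54
  61  95]
180 [ 54  56  56  49  54  55  54  55  53  56  55  52  55  57  62  82 122 122
 116  63  56  57  67  55  54  60  63  63  61  67  79  78  82  92  90  94
 103 189]
```

View pics/w6c.png

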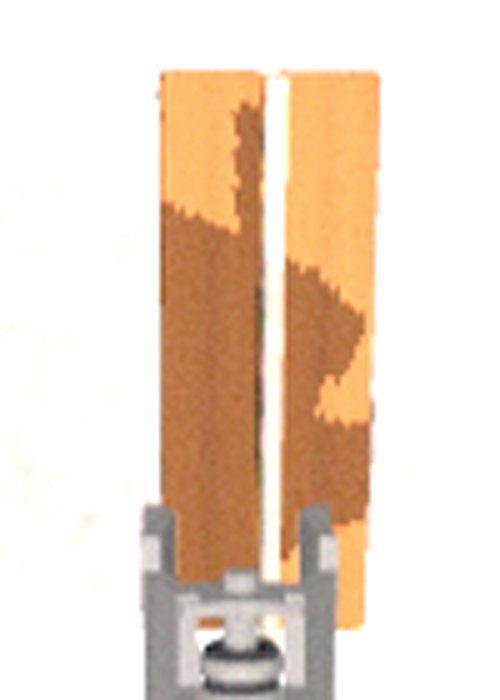

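```bash
python3 - <<'E'
from h import *
import pickle
q=pickle.load(open('w6.pkl','rb'))
im=cv2.imread("pics/w6raw.png").astype(float).mean(2)
print(im[80:100,277:283].astype(int))
pts=[]
for r in range(93,188,2):
    row=im[r,272:290]; bg=np.median(np.r_[im[r,274:276],im[r,284:287]])
    w=np.clip(row-bg-15,0,None); w[:4]=0; w[11:]=0
    pts.append((r,(w*np.arange(272,290)).sum()/w.sum()))
pts=np.array(pts); print(np.round(pts[::4],2))
P=np.array([onz(q,u,r,.13) for r,u in pts])
k=np.polyfit(P[:,1],P[:,0],1); print('yaw',-np.degrees(np.arctan(k[0])),'x at y=-.22',np.polyval(k,-.22),np.std(P[:,0]-np.polyval(k,P[:,1])))
print('end',onz(q,280,88.5,.13))
# block end corners z=.028
for (x,y) in((160,71),(380,73),(362,628)): print(onz(q,225+x/5,75+y/5,.028))
E
```

```text
[[189 190 186 187 187 187]
 [190 189 187 187 189 187]
 [188 190 189 189 189 187]
 [190 189 190 188 188 188]
 [191 189 189 187 188 188]
 [190 188 187 188 189 189]
 [190 190 190 189 188 190]
 [189 188 189 190 190 189]
 [163 173 173 173 148 148]
 [115 122 122 116  97 100]
 [ 80 107 140 104 120 107]
 [ 75 112 178 164 168 129]
 [ 72 111 183 185 183 136]
 [ 71 110 185 184 184 122]
 [ 63 108 185 186 182 115]
 [ 65 107 184 186 181 114]
 [ 67 121 185 187 182 114]
 [ 73 129 186 184 180 114]
 [ 67 128 185 186 181 112]
 [ 68 130 185 186 184 115]]
[[ 93.   280.09]
 [101.   279.88]
 [109.   279.87]
 [117.   279.69]
 [125.   279.63]
 [133.   279.45]
 [141.   279.37]
 [149.   279.06]
 [157.   279.21]
 [165.   278.8 ]
 [173.   278.89]
 [181.   278.89]]
yaw -13.443622684953459 x at y=-.22 0.5803232499773696 0.00010118095049361446
end [ 0.59114988 -0.1743593   0.13      ]
[ 0.56997648 -0.15929847  0.028     ]
[ 0.61772598 -0.17064671  0.028     ]
[ 0.58784195 -0.29484538  0.028     ]
```

```bash
python3 -c "
from h import *
delta([.579,-.2284,.237],-14.9)"
```

```text
shift mm [-36.9  33.3   4.3] spin rad 0.0362 cur -12.83 tool y [-1.1e-03 -4.0e-04 -1.0e+00] grip 0.014598939469882338 F [ 0.17  0.55 -0.92] t 7.4 pos [ 0.5667 -0.2635  0.2703]
```

Request:
send_rows(
  moves=[255, -6, 0, 1, 0.01, 255, -18, 1, 2, 0.02, 255, -29, 4, 3, 0.03, 255, -35, 12, 4, 0.036, 255, -37, 22, 4, 0.036, 255, -37, 30, 4, 0.036, 255, -37, 33, 4, 0.036, 255, -37, 33, 4, 0.036, 255, -37, 33, 4, 0.036],
)

```text
clock: 8.3
position: [0.5786, -0.229, 0.2374]
eef_rot: [-90.0, -0.1, -104.9]
ft_force: [0.5, 0.8, -1.3]
gripper_width: 0.0144
```

```bash
python3 - <<'E'
from h import *
import pickle
pickle.dump(camera_params("wrist"),open("w7.pkl","wb"))
cv2.imwrite("pics/w7raw.png",get_image("wrist")[:,:,::-1])
delta([.579,-.2284,.237],-14.9)
cv2.imwrite("pics/s7raw.png",get_image("scene")[:,:,::-1])
cv2.imwrite("pics/t7raw.png",get_image("top")[:,:,::-1])
crop("pics/w7raw.png","pics/w7c.png",215,90,120,180,3.3,2.2)
crop("pics/s7raw.png","pics/s7c.png",200,110,110,120,5,2)
E
```

```text
shift mm [-0.6  0.6  0.1] spin rad -0.0006 cur -14.94 tool y [-5.e-04 -8.e-04 -1.e+00] grip 0.01453394201618664 F [-0.43  0.07 -0.44] t 8.35 pos [ 0.5788 -0.2289  0.2376]
```

View pics/w7c.png

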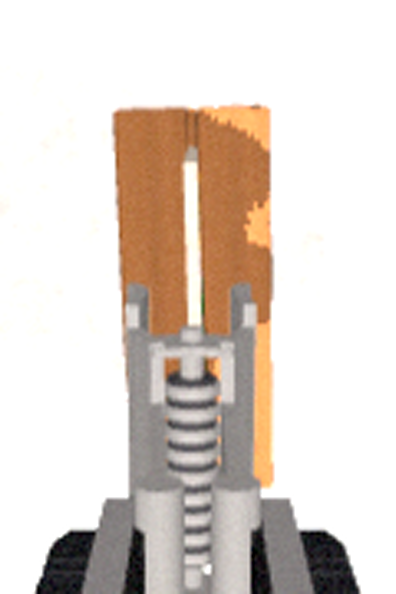

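View pics/s7c.png

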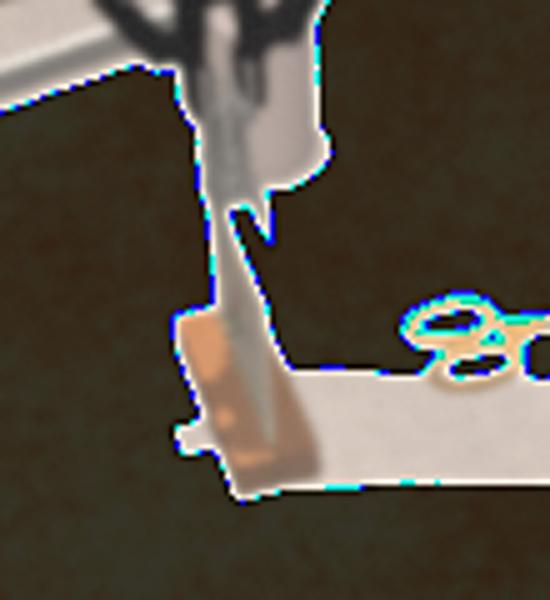

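```bash
python3 - <<'E'
from h import *
import pickle
q=pickle.load(open('w7.pkl','rb'))
im=cv2.imread("pics/w7raw.png").astype(float)
g=im.mean(2)
yw=np.radians(-14.94);st=np.array([.5788,-.2289,.2376]);tx=np.array([np.sin(yw),-np.cos(yw),0]);tz=np.array([np.cos(yw),np.sin(yw),0])
loc=lambda u,v,z:(((onz(q,u,v,z)-st)@tx*1e3).round(1),((onz(q,u,v,z)-st)@tz*1e3).round(2))
for r in range(142,190,6):
    row=g[r,266:282]; w=np.clip(row-np.median(g[r,258:268])-15,0,None); u=(w*np.arange(266,282)).sum()/w.sum(); print('card',r,u.round(2),loc(u,r,.13))
for r in (177,180,183,186,190): print(r,g[r,250:294].astype(int))
for r in (206,212,218,224,228): print(r,g[r,258:290].astype(int))
c=lambda x,y:(215+x/3.3,90+y/3.3)
print('cardend',loc(*c(190,153),.13))
for z in(.145,.15,.155):print('lips',loc(*c(137,287),z),loc(*c(243,287),z),loc(*c(190,287),z))
for z in(.175,.18,.185):print('pin',loc(*c(191,330),z),loc(*c(196,582),z))
for z in(.22,.225,.23):print('tabs',loc(*c(158,490),z),loc(*c(234,490),z))
E
python3 - <<'E'
import cv2,numpy as np,sys
sys.path.insert(0,'.')
from h import crop
crop("pics/w7raw.png","pics/w7d.png",245,165,60,70,8,2.2)
crop("pics/s7raw.png","pics/s7c.png",200,110,110,120,5,2.01)
E
```

```text
card 142 272.31 (np.float64(-52.6), np.float64(-1.91))
card 148 272.47 (np.float64(-48.3), np.float64(-1.81))
card 154 272.48 (np.float64(-44.0), np.float64(-1.81))
card 160 272.69 (np.float64(-39.6), np.float64(-1.66))
card 166 273.08 (np.float64(-35.1), np.float64(-1.38))
card 172 273.09 (np.float64(-30.6), np.float64(-1.38))
card 178 273.25 (np.float64(-26.1), np.float64(-1.26))
card 184 273.47 (np.float64(-21.5), np.float64(-1.1))
177 [123  93  55  63  68  66  61  62  61  59  61  51  58  55  55  57  60  56
  54  55  59  77 119 122 121 107  47  58  55  51  57  56  55  55  62  58
  62  62  65  63  63  57  57  55]
180 [124 120  52  60  64  63  62  61  54  49  63  51  52  52  56  57  54  55
  56  57  55  74 121 120 118 103  38  58  56  56  54  57  54  56  64  57
  54  58  60  62  60  57  54  56]
183 [124 121  65  99  93  93  93  63  51  54  67  57  53  54  53  56  55  55
  56  56  56  62 122 124 122 121  35  57  56  53  58  55  58  58  62  54
  56  56  67  97  96  97  86  54]
186 [123 119  65  88  98  98  98  62  53  55  65  52  50  54  53  56  57  55
  56  53  55  61 117 118 119 115
[... 1004 characters left out ...]
oat64(-12.6)) (np.float64(-30.3), np.float64(9.34)) (np.float64(-30.4), np.float64(-1.63))
lips (np.float64(-31.2), np.float64(-12.3)) (np.float64(-31.2), np.float64(9.11)) (np.float64(-31.2), np.float64(-1.59))
pin (np.float64(-26.7), np.float64(-1.28)) (np.float64(24.1), np.float64(-0.38))
pin (np.float64(-27.8), np.float64(-1.25)) (np.float64(21.6), np.float64(-0.38))
pin (np.float64(-28.9), np.float64(-1.22)) (np.float64(19.1), np.float64(-0.37))
tabs (np.float64(-13.0), np.float64(-5.79)) (np.float64(-13.0), np.float64(5.14))
tabs (np.float64(-14.9), np.float64(-5.58)) (np.float64(-14.9), np.float64(4.94))
tabs (np.float64(-16.9), np.float64(-5.38)) (np.float64(-16.9), np.float64(4.74))
```

View pics/w7d.png

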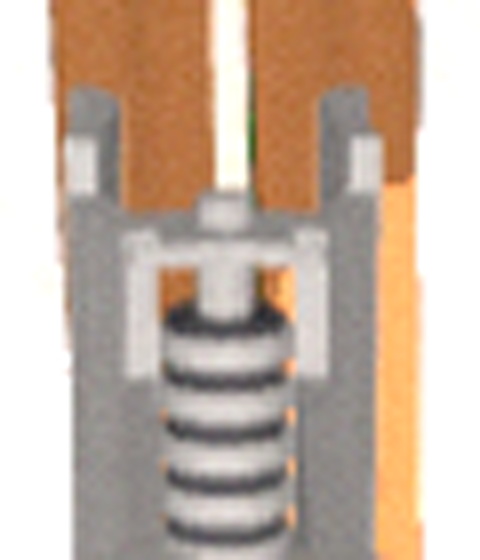

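View pics/s7c.png

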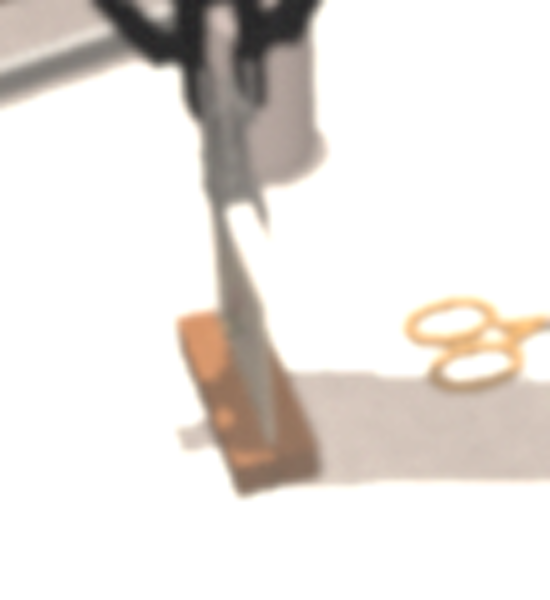

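```bash
python3 - <<'E'
from h import *
s=camera_params("scene")
yw=np.radians(-14.94);st=np.array([.5788,-.2289,.2376]);tx=np.array([np.sin(yw),-np.cos(yw),0]);tz=np.array([np.cos(yw),np.sin(yw),0])
T=lambda x,z,h: (lambda P:proj(s,P))(np.r_[(st+tx*x/1e3+tz*z/1e3)[:2],h])
k=8;x0,y0=222,125
crop("pics/s7raw.png","pics/s7e.png",x0,y0,60,75,k,1.5)
f=lambda uv:(np.round((uv[0]-x0)*k+k/2),np.round((uv[1]-y0)*k+k/2))
print('card top +y end',f(T(-55.1,-1.9,.13)),'-y end',f(T(50,.8,.13)))
for L in(.145,.15,.155):
  print(L,'lip -x,+y',f(T(-30.4,-12,L)),'lip +x,+y',f(T(-30.4,9,L)),'+x,-y',f(T(30,10,L)))
for z in(.222,.226,.23): print('tab +x,+y roll centre',f(T(-15,6,z)),f(T(-15,-6,z)))
E
```

```text
card top +y end (np.float64(246.0), np.float64(368.0)) -y end (np.float64(161.0), np.float64(174.0))
0.145 lip -x,+y (np.float64(254.0), np.float64(280.0)) lip +x,+y (np.float64(193.0), np.float64(292.0)) +x,-y (np.float64(146.0), np.float64(180.0))
0.15 lip -x,+y (np.float64(254.0), np.float64(268.0)) lip +x,+y (np.float64(192.0), np.float64(280.0)) +x,-y (np.float64(145.0), np.float64(169.0))
0.155 lip -x,+y (np.float64(253.0), np.float64(256.0)) lip +x,+y (np.float64(191.0), np.float64(269.0)) +x,-y (np.float64(144.0), np.float64(157.0))
tab +x,+y roll centre (np.float64(177.0), np.float64(74.0)) (np.float64(214.0), np.float64(67.0))
tab +x,+y roll centre (np.float64(176.0), np.float64(63.0)) (np.float64(213.0), np.float64(57.0))
tab +x,+y roll centre (np.float64(176.0), np.float64(53.0)) (np.float64(213.0), np.float64(46.0))
```

View pics/s7e.png

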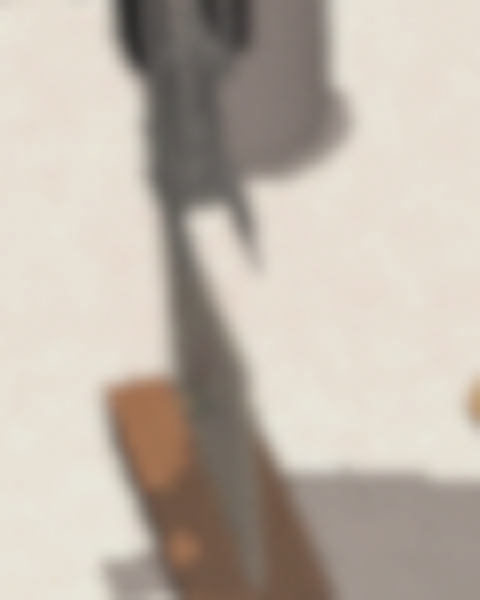

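Request:
send_rows(
  moves=[255, -2, 1, 0.3, -0.005, 255, -2, 4, 0.3, -0.005, 255, -2, 9, 0.3, -0.005, 255, -2, 14, 0.3, -0.005, 255, -2, 19, 0.3, -0.005, 255, -2, 24, 0.3, -0.005, 255, -2, 28, 0.3, -0.005, 255, -2, 31, 0.3, -0.005, 255, -2, 32, 0.3, -0.005, 255, -2, 32, 0.3, -0.005, 255, -2, 32, 0.3, -0.005],
)

```text
clock: 9.55
position: [0.5798, -0.227, 0.2059]
eef_rot: [-90.0, -0.0, -104.6]
ft_force: [0.1, -1.1, -0.4]
gripper_width: 0.0147
```

```bash
python3 - <<'E'
from h import *
import pickle
pickle.dump(camera_params("wrist"),open("w8.pkl","wb"))
cv2.imwrite("pics/w8raw.png",get_image("wrist")[:,:,::-1])
delta([.579,-.2284,.2055],-14.9)
cv2.imwrite("pics/s8raw.png",get_image("scene")[:,:,::-1])
delta([.579,-.2284,.2055],-14.9)
crop("pics/w8raw.png","pics/w8c.png",235,115,80,90,6.5,2.2)
crop("pics/s8raw.png","pics/s8e.png",222,125,60,75,8,1.5)
E
```

```text
shift mm [ 1.6  0.5 -0.4] spin rad 0.0048 cur -14.63 tool y [ 1.e-04 -8.e-04 -1.e+00] grip 0.014822277789423523 F [-0.08  0.53 -0.22] t 9.6 pos [ 0.5798 -0.2269  0.206 ]
shift mm [ 1.6  0.5 -0.4] spin rad 0.0047 cur -14.63 tool y [ 1.e-04 -8.e-04 -1.e+00] grip 0.014428677475582581 F [ 0.27  0.38 -0.33] t 9.65 pos [ 0.5798 -0.227   0.206 ]
```

View pics/w8c.png

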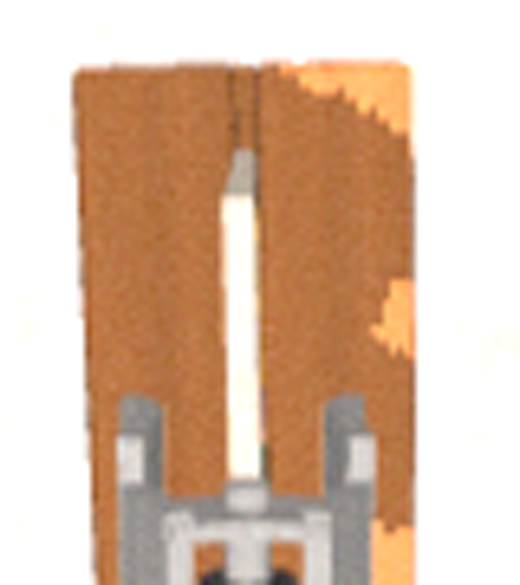

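View pics/s8e.png

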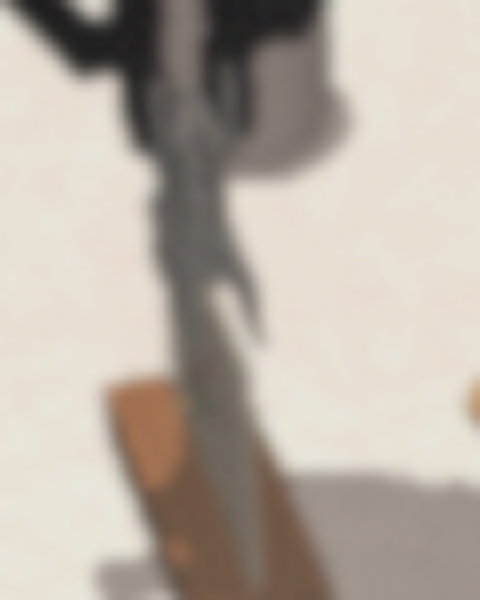

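```bash
python3 - <<'E'
from h import *
import pickle
q=pickle.load(open('w8.pkl','rb'))
g=cv2.imread("pics/w8raw.png").astype(float).mean(2)
yw=np.radians(-14.63);st=np.array([.5798,-.2270,.206]);tx=np.array([np.sin(yw),-np.cos(yw),0]);tz=np.array([np.cos(yw),np.sin(yw),0])
loc=lambda u,v,z:(((onz(q,u,v,z)-st)@tx*1e3).round(1),((onz(q,u,v,z)-st)@tz*1e3).round(2))
for r in range(147,188,6):
    w=np.clip(g[r,262:284]-np.median(g[r,258:268])-15,0,None); u=(w*np.arange(262,284)).sum()/w.sum(); print('card',r,u.round(2),loc(u,r,.13))
c=lambda x,y:(235+x/6.5-.4,115+y/6.5-.4)
print('end',loc(*c(240,192),.13))
for L in(.115,.118,.121):print('lips',loc(*c(118,398),L),loc(*c(373,398),L),loc(*c(162,405),L),loc(*c(325,405),L))
s=camera_params("scene")
T=lambda x,z,h: proj(s,np.r_[(st+tx*x/1e3+tz*z/1e3)[:2],h])
for L in(.115,.118,.121):
  u,v=T(-30.4,-12,L); print(L,(u-222)*8+4,(v-125)*8+4)
E
```

```text
card 147 271.13 (np.float64(-51.5), np.float64(-2.24))
card 153 271.38 (np.float64(-47.8), np.float64(-2.09))
card 159 271.48 (np.float64(-44.0), np.float64(-2.04))
card 165 271.63 (np.float64(-40.2), np.float64(-1.96))
card 171 271.74 (np.float64(-36.4), np.float64(-1.89))
card 177 271.86 (np.float64(-32.5), np.float64(-1.83))
card 183 272.08 (np.float64(-28.6), np.float64(-1.7))
end (np.float64(-53.3), np.float64(-1.99))
lips (np.float64(-30.7), np.float64(-15.21)) (np.float64(-30.7), np.float64(12.01)) (np.float64(-30.0), np.float64(-10.53)) (np.float64(-30.0), np.float64(6.89))
lips (np.float64(-31.2), np.float64(-15.0)) (np.float64(-31.2), np.float64(11.84)) (np.float64(-30.5), np.float64(-10.38)) (np.float64(-30.5), np.float64(6.79))
lips (np.float64(-31.7), np.float64(-14.78)) (np.float64(-31.7), np.float64(11.66)) (np.float64(-31.0), np.float64(-10.23)) (np.float64(-31.0), np.float64(6.69))
0.115 258.3823148704596 351.2796763080596
0.118 258.04806676617136 344.6301238332178
0.121 257.71248104136316 337.9539606529611
```

```bash
python3 - <<'E'
from h import *
cv2.imwrite("pics/s9raw.png",get_image("scene")[:,:,::-1])
crop("pics/s9raw.png","pics/s9c.png",200,100,240,240,2.5,2.01)
st=sensors.state(); print(st['position'],st['gripper_width'],st['clock'])
E
```

```text
[ 0.57980502 -0.22690629  0.20594736] 0.014606370127540505 9.7
```

View pics/s9c.png

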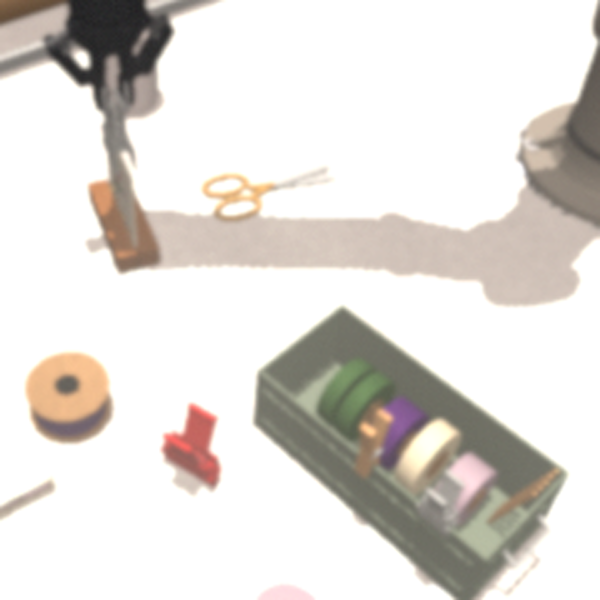

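The picture shows the broad clip open over the card at about (118,130). The peg (375,440) and small clip (440,495) are still on the rim, and the block, scissors, spool and red clip have not moved. I'm handing in.

```bash
python3 -c "
from workcell import hand_in
print(hand_in())"
```

```text
the job is handed in; nothing more can be done
None
```

I squeezed the broad clip's tabs, lifted it off the rim and brought it over the care card. I handed in at about 9.7 s with it still held open over the card.

- **Alignment:** in the wrist view the clip's middle plane is within about 0.3 mm of the card's, parallel to about 0.5°, and centred along the card to about 1 mm.
- **Height:** the card's top edge sits within about 1 mm of halfway between the lips and the throat. This was checked in both the wrist and scene views.
- **Contact:** the images show the card clear of the jaws, and the wrist force stays near zero.
- **Surroundings:** the last scene picture shows the peg and small clip still on the rim. The block, scissors, spool and red clip look unmoved.

Two readings disagreed with what I expected:

- **Finger opening:** the gripper reads 14.5 mm, against the 19 mm given for the fully open clip. The images suggest the tab outsides are about 17 mm apart, and the lips look fully parted.
- **Clip in the hand:** it sits about 4 mm lower and turned about 1° from where the rim measurement put it. I allowed for both in the final pose.

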